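# Set the batch counter back to zero, click by click

## Task

Reset the ratchet batch counter on the worktop to zero for the next bake: with a fingertip, gently flick the nubs on the edge of its wheel anticlockwise (seen from above), click by click, until the wheel's long raised bar has clicked into line with the pointer, and do not flick it past. The counter is loose: do not lift or tip it or shove it out of its place, and leave the ramekin, the sprinkle jar and the round cutter where they stand.

Things in the scene. Friction and masses are not known exactly. Their poses are not given: they have to be found in the camera images.
- counter: batch counter, loose, 1.2 to 1.7 kg, rubber feet; origin on the worktop on the wheel's axis. Pale wooden plate, x -62 to 90 mm, y -62 to 62 mm, top 14 mm above the worktop, under a flat-lying wheel. Its +x side (away from the robot at yaw 0) carries a wooden housing, x 61 to 87 mm, y -28 to 28 mm, 47 mm high, with the pointer. A sideways push of some 5 N slides it.
- wheel: aluminium wheel lying flat on the counter; origin on its vertical axis at worktop height, x axis along its long bar. Disc 84 mm across, 22 to 40 mm above the worktop. Eight equal nubs on its edge, at 22.5, 67.5, 112.5.. degrees from the bar: 10 mm wide, round-ended, out to 55 mm radius, 23 to 39 mm above the worktop, about 29 mm clear between them. Hub top 45 mm above the worktop.
- wheel_turn (a joint): turn of the wheel, rad, growing anticlockwise seen from above; 0 = bar at the pointer. It clicks every 0.785 (45 degrees) and starts 2, 3 or 4 clicks short (about -1.57, -2.36, -3.14). The ratchet stops it turning clockwise. A nub takes 0.5 to 2 N. Let go part-way it springs back to the last click; pushed about 38 degrees it snaps on into the next, and springs back from a push up to 25 degrees beyond.
- bar_end (a point): outer end of the wheel's long raised bar, on its top, 40 mm from the axis, 43 mm above the worktop. The bar is dark steel, radial, 31 mm long and 6 mm wide; the wheel's other seven stations have only a small dot each
- pointer (a point): tip of the dark steel conical pointer that reaches from the housing over the wheel's rim; 40 mm from the axis on the counter's +x side, 47.5 mm above the worktop (cone up to 53 mm)
- ramekin_0: white porcelain ramekin, 69 mm across, 42 mm high, loose, about 170 mm to the -y side of the counter's axis; origin at the centre of its underside
- sprinkle_a: small glass screw-lid jar of mixed sprinkles, 67 mm across and high, loose, about 170 mm to the +y side of the counter; origin at the centre of its underside
- cutter_round: round tinplate pastry cutter, 59 mm across, 25 mm high, loose, about 175 mm from the counter's axis on its +y side, nearer the robot; origin at the centre of its underside
Not all that is in view belongs to the job. What is shaped like the counter but green is not meant.

How it is judged:
On the way:
1. a finger turns the wheel (contact force between the fingers and wheel above 0.2 N), for 0.02 s.
At the end, for the whole second after the job is handed in: the wheel rests clicked in with its bar at the pointer (within 0.13 rad), the counter stands flat within 40 mm of where it was, and the ramekin, jar and cutter are within 25 mm of where they were (value of joint wheel_turn between -0.13 and 0.13 rad and velocity of joint wheel_turn between -0.05 and 0.05 rad/s and distance of counter from where it was at the start of the episode below 0.04 m and height (world z) of counter below 0.004 m and angle between counter's own z axis and vertical below 0.05 rad and linear speed of counter below 0.01 m/s and distance of each of ramekin_0, sprinkle_a, cutter_round from where it was at the start of the episode below 0.025 m); the robot touches nothing.
It fails at once if the wheel is flicked past the pointer towards the next click (value of joint wheel_turn above 0.6 rad).
It fails at once if the counter is lifted or tipped (height (world z) of counter above 0.01 m or angle between counter's own z axis and vertical above 0.2 rad).
It fails at once if the counter is shoved more than 40 mm (distance of counter from where it was at the start of the episode above 0.04 m).
It fails at once if the wheel is forced (more than 20 N) (contact force between the fingers and wheel above 20 N).
It fails at once if a bystander is lifted, carried or knocked away (distance of any of ramekin_0, sprinkle_a, cutter_round from where it was at the start of the episode above 0.025 m).
It also fails if it takes over 61 s, if anything falls off the work surface, if the arm or the gripper's body presses on something with over 40 N, if the wrist force passes 120 N, or if a joint passes its speed limit or range.

## Robot

A 7-joint arm with a two-finger parallel gripper is mounted at the origin on a cart in front of the work surface, level with it; the furniture and walls round the work are solid. World frame = base frame: x ahead of the robot, y to its left, z up, the work surface at z = 0. Lengths are in m, angles in rad, forces in N, time in s.
With the tool pointing down it reaches from about 0.4 to 0.9 m from the base axis. Payload 5.6 kg.
Tool frame: the origin (TCP) lies between the finger pads; the fingertips stand 19 mm ahead of it and the grasp point (between the pads) is the TCP; z points along the fingers, y is the line along which they close (so a half turn about z gives the same grasp; the last joint's range is limited). The gripper opens to 92 mm and grips with 3 to 60 N. Pads are 20 mm wide; open, the fingers measure 128 mm over their backs; the gripper's body (75 mm by 189 mm) begins 69 mm behind the grasp point.
Start: joints at [-1.205, 0.468, -0.012, 1.603, 0.006, 1.071, -0.056], TCP at [0.258, 0.596, 0.234] pointing down, gripper open.
Joint ranges: [-2.53, 2.53], [-0.31, 2.02], [-1.57, 1.55], [0.28, 2.44], [-1.29, 4.43], [0.15, 1.84], [-2.92, 2.92]. Speed limits (rad/s): [2.57, 2.57, 3.14, 3.14, 3.14, 3.14, 3.14].

## Interface

Orientations are given as a 3x3 rotation matrix whose columns are the frame's x, y, z axes.
In Python, from rig import robot gives the robot as it stands.
- The arm moves only by the tool play_rows, never from a script. Its argument "targets" is one flat list of numbers, 5 for each row, row after row: the shift along the tool's x, y, z in m, then the turn about the tool's z in rad, then the closure in counts, from 0 (fully open) to 255 (shut). A call has 1 to 12 rows; each row shifts and turns the commanded pose from where the row before left it, along the tool's axes as they then stand; what a row does not reach is not made up. A row lasts 1/10 s, in which the tool goes at most 50 mm and 8.59 degrees, less where a joint would pass 70% of its speed; a pose out of reach is approached as far as the arm can. A call is refused whole if a number of a shift passes 0.05 or a number of a turn 0.15, either way. A call with a gripper value outside its range is refused whole. The fingers move at their own pace and stop on an object; "newtons" is the grip in N (left out, the last holds). Time passes only in rows, so rows that do not move let the fingers close. It gives the time, the measured TCP pose, the force, the opening and the grip force at its end, in the units of the state.
- robot.read_state(): the state, without advancing time (a new reading comes with each control period).
- robot.read_camera(name): name is "side" or "top"; returns the picture (400x640x3 uint8, red, green, blue); there is no depth.
- robot.camera_info(name): a dict with "vfov" (degrees; the focal length in pixels is half the picture's height over the tangent of half this angle, whatever the lens; pixels are square), "cx", "cy" (the principal point, pixels), "origin" and "attitude" of the camera in the world. Camera axes: x right, y up, looking along -z (the intrinsics and any distortion apply to the point x, -y, -z); pixel columns grow to the right and rows downward; lengths in m; the calibration is good to about 2 mm. A picture is of the moment at which its call begins. camera_info takes no time and is no camera call.
- robot.hand_in(): hands the job in; it is judged then, once.
The state is a dict: "clock": time; "joints": joint angles; "joint_velocities": joint speeds; "tau": joint torques, N m; "eef_pos": TCP position; "orientation": TCP orientation; "force": force on the tool from outside, world axes, zero at the start; "moment": the same for the moment, N m; "opening": finger opening in m; "grip_force": force on a finger pad.
Only numpy, scipy, OpenCV 4.12 (cv2) and the standard library are available. Lean on these libraries where they do the work, as an engineer would, in place of code of your own. Each camera call takes 0.05 s, during which the arm holds its last target. There are 200 camera calls.

## Working session

There is one attempt and no reset: what is moved stays moved. The work goes in short steps, Python scripts to look and compute and a tool call to move; the robot and the scene stay as the last step left them, time stands still between calls to the robot, and variables do not carry over. Pictures are saved under pics/ and viewed, at most 10 in all, crops included, and the job is handed in when it is done.

Besides the shell and the picture viewer there is one more tool, called after "Emit:" as name(argument=value, ...) on one line, values as JSON. play_rows: Moves the arm, as the interface text tells. Its arguments: {"type":"object","properties":{"targets":{"type":"array"},"newtons":{"type":"number"}},"required":["targets"]}

```bash
mkdir -p pics; ls; python3 - <<'E'
from rig import robot
import cv2,numpy as np
s=robot.read_state();print({k:np.round(v,3).tolist() for k,v in s.items()})
for n in("side","top"):
    print(n,robot.camera_info(n)); cv2.imwrite(f"pics/{n}0.png",robot.read_camera(n)[...,::-1])
E
```

```text
pics
{'clock': 0.0, 'joints': [-1.205, 0.468, -0.012, 1.604, 0.006, 1.071, -0.056], 'joint_velocities': [-0.0, -0.001, 0.001, 0.001, 0.0, 0.001, -0.002], 'tau': [-0.001, -52.056, -0.013, -24.376, -0.057, 0.017, 0.0], 'eef_pos': [0.258, 0.596, 0.233], 'orientation': [[-0.918, 0.398, -0.001], [0.398, 0.918, -0.002], [-0.0, -0.002, -1.0]], 'force': [-0.543, -0.301, -0.409], 'moment': [0.019, 0.011, -0.046], 'grip_force': 0.0, 'opening': 0.092}
side {'vfov': 45.81575990554518, 'cx': 322.66169684989944, 'cy': 201.51988243133448, 'origin': array([ 0.26674556, -0.72066227,  0.54817605]), 'attitude': array([[ 0.96749718,  0.09589725, -0.23399343],
       [-0.25236487,  0.42527638, -0.8691674 ],
       [ 0.01616112,  0.89996873,  0.4356548 ]])}
top {'vfov': 45.94962572970069, 'cx': 330.2469579575864, 'cy': 200.30777502096956, 'origin': array([0.32279252, 0.22095378, 1.18109344]), 'attitude': array([[ 0.02782802,  0.98308117, -0.18104424],
       [-0.99938329,  0.03124175,  0.01603097],
       [ 0.02141588,  0.18048648,  0.98334429]])}
```

View pics/top0.png

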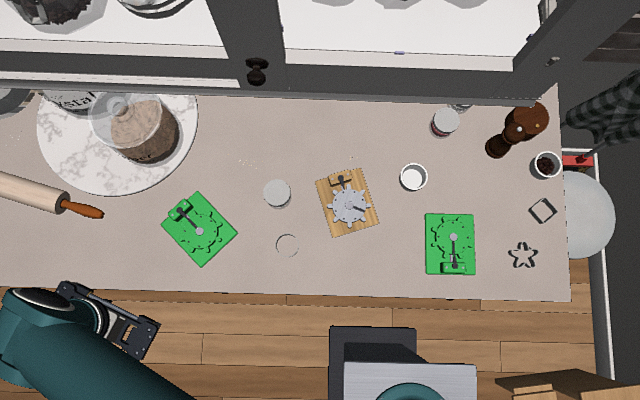

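View pics/side0.png

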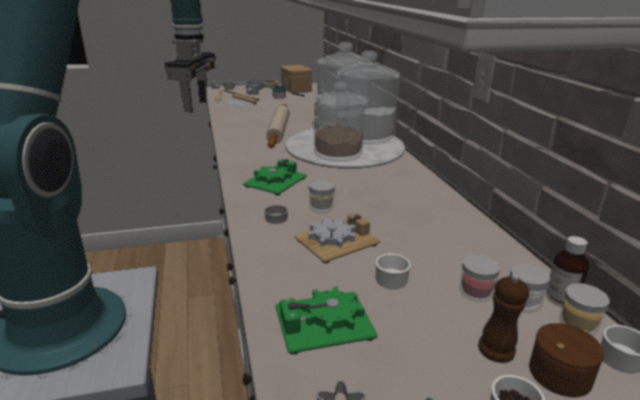

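```bash
cat > h.py <<'E'
import numpy as np,cv2
from rig import robot
def cam(n):
    c=robot.camera_info(n);return c,200/np.tan(np.radians(c["vfov"]/2))
def plane(n,uv,z):
    c,f=cam(n);d=c["attitude"]@np.array([(uv[0]-c["cx"])/f,-(uv[1]-c["cy"])/f,-1]);o=c["origin"]
    return o+d*(z-o[2])/d[2]
def proj(n,p):
    c,f=cam(n);q=c["attitude"].T@(np.array(p)-c["origin"]);return np.array([c["cx"]-f*q[0]/q[2],c["cy"]+f*q[1]/q[2]])
def tri(uv1,uv2):
    A=np.zeros((3,3));b=np.zeros(3)
    for n,uv in(("top",uv1),("side",uv2)):
        o=cam(n)[0]["origin"];d=plane(n,uv,0)-o;d/=np.linalg.norm(d);M=np.eye(3)-np.outer(d,d);A+=M;b+=M@o
    return np.linalg.solve(A,b)
E
python3 - <<'E'
from h import *
t=cv2.imread("pics/top0.png");s=cv2.imread("pics/side0.png")
a=cv2.resize(t[155:250,300:395],(570,570),interpolation=cv2.INTER_CUBIC)
b=cv2.resize(s[200:270,285:390],None,fx=6,fy=6,interpolation=cv2.INTER_CUBIC)
cv2.imwrite("pics/ta.png",a);cv2.imwrite("pics/sb.png",b)
hsv=cv2.cvtColor(t,cv2.COLOR_BGR2HSV)[155:250,300:395]
m=((hsv[...,0]>8)&(hsv[...,0]<25)&(hsv[...,1]>75)).astype(np.uint8)
m=cv2.morphologyEx(m,cv2.MORPH_CLOSE,np.ones((3,3)))
c=max(cv2.findContours(m,0,2)[0],key=cv2.contourArea);c=cv2.convexHull(c)
box=cv2.boxPoints(cv2.minAreaRect(c))+[300,155];print("box",box)
P=np.array([plane("top",u,.014) for u in box]);print(P.round(4))
for i in range(4):
    e=P[(i+1)%4]-P[i];print(np.linalg.norm(e),np.degrees(np.arctan2(e[1],e[0])))
E
```

```text
box [[313.75566959 179.39294624]
 [360.22669601 164.71788216]
 [378.634758   223.0100708 ]
 [332.16373062 237.68513489]]
[[0.5902 0.2452 0.014 ]
 [0.6325 0.1279 0.014 ]
 [0.4838 0.0794 0.014 ]
 [0.4436 0.1946 0.014 ]]
0.12467893904838033 -70.17021590783773
0.15638232223692936 -161.92673483330913
0.12196486452911127 109.26120029585462
0.15511237992954846 19.063888299784914
```

View pics/ta.png

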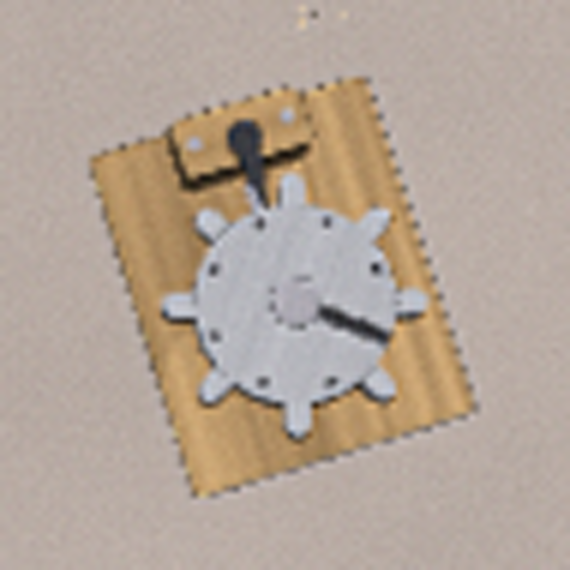

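View pics/sb.png

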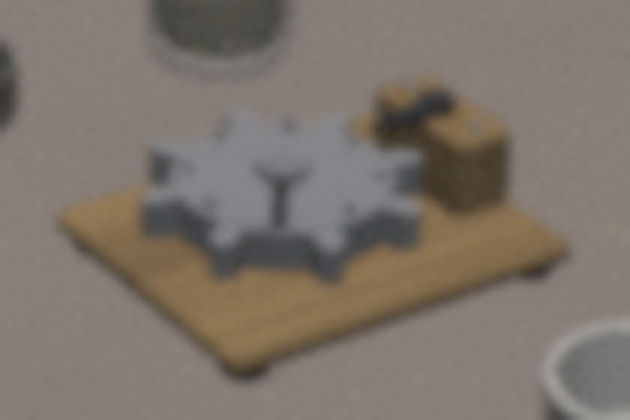

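```bash
python3 - <<'E'
from h import *
T=lambda u,v:(300+(u+.5)/6-.5,155+(v+.5)/6-.5)
S=lambda u,v:(285+(u+.5)/6-.5,200+(v+.5)/6-.5)
c=plane("top",T(296,305),.039);print("axis nubs",c,"hub tri",tri(T(297,300),S(283,165)),"hub plane",plane("top",T(297,300),.045))
print("bar tri",tri(T(388,338),S(279,225)),"pointer tri",tri(T(265,203),S(385,122)))
ang=lambda p:np.degrees(np.arctan2(*(p-c)[1::-1]))
b=plane("top",T(388,338),.043);p=plane("top",T(265,203),.0475)
print("bar",b,ang(b),"ptr",p,ang(p))
for u in [(293,178),(205,217),(168,307),(207,397),(299,432),(385,395),(425,301),(385,213)]:
    q=plane("top",T(*u),.039);print(u,ang(q).round(1),np.hypot(*(q-c)[:2]).round(4))
y=np.radians(18.8)
for d in(180,185,190,227):
  a=y+np.radians(d);print(d,c[:2]+.064*np.array([np.cos(a),np.sin(a)]),c[:2]+.115*np.array([np.cos(a),np.sin(a)]))
s=robot.read_state();R=s["orientation"];t=np.r_[c[:2]+.115*np.array([np.cos(y+np.pi),np.sin(y+np.pi)]),.2]
print("tool shift to start",R.T@(t-s["eef_pos"]))
print("cutter",plane("top",(287,245),.012),"jar",plane("top",(277,194),.067),"ram",plane("top",(413,177),.042))
E
```

```text
axis nubs [0.52175404 0.15607852 0.039     ] hub tri [0.52371938 0.15585167 0.04393858] hub plane [0.52279055 0.15605405 0.045     ]
bar tri [0.51063918 0.11798997 0.04148074] pointer tri [0.56477804 0.16959317 0.04928913]
bar [0.50858679 0.11847836 0.043     ] -109.29981220956725 ptr [0.56224088 0.17013778 0.0475    ] 19.14981881308359
(293, 178) 2.5 0.0533
(205, 217) 47.1 0.0523
(168, 307) 92.7 0.0525
(207, 397) 137.8 0.0528
(299, 432) -177.5 0.0524
(385, 395) -134.2 0.0517
(425, 301) -86.4 0.053
(385, 213) -42.2 0.0535
180 [0.46116849 0.13545352] [0.41288938 0.11901797]
185 [0.46319663 0.13025162] [0.41653368 0.10967081]
190 [0.46567042 0.12524629] [0.42097878 0.10067685]
227 [0.49551897 0.09770284] [0.4746129  0.05118471]
tool shift to start [-0.33153666 -0.3760959   0.03337949]
cutter [0.42234475 0.30565744 0.012     ] jar [0.53924224 0.33106498 0.067     ] ram [ 0.59797792 -0.00177593  0.042     ]
```

Emit:
play_rows(targets=[-0.0283,-0.032,0,0,255,-0.0283,-0.032,0,0,255,-0.0283,-0.032,0,0,255,-0.0283,-0.032,0,0,255,-0.0283,-0.032,0,0,255,-0.0283,-0.032,0,0,255,-0.0283,-0.032,0,0,255,-0.0283,-0.032,0,0,255,-0.0283,-0.032,0,0,255,-0.0283,-0.032,0,0,255,-0.0283,-0.032,0,0,255,-0.0283,-0.032,0,0,255], newtons=5)

```text
clock: 1.3
eef_pos: [0.4174, 0.1073, 0.2336]
orientation: [[-0.918, 0.397, 0.0], [0.397, 0.918, 0.0], [0.0, 0.0, -1.0]]
force: [0.7, 0.5, 0.1]
opening: 0.0005
grip_force: 0.0
```

Emit:
play_rows(targets=[0,0,0,0.125,255,0,0,0,0.125,255,0,0,0,0.125,255,0,0,0,0.125,255,0,0,0,0.125,255,0,0,0,0.12,255,0,0,0,0,255,0,0,0,0,255])

```text
clock: 2.1
eef_pos: [0.4172, 0.109, 0.2335]
orientation: [[-0.408, 0.913, -0.0], [0.913, 0.408, -0.0], [-0.0, -0.0, -1.0]]
force: [-0.9, -0.6, 0.7]
opening: 0.0004
grip_force: 0.0
```

Emit:
play_rows(targets=[0,0,0.04,0,255,0,0,0.04,0,255,0,0,0.04,0,255,0,0,0.04,0,255,0,0,0.0275,0,255,0,0,0,0,255,0,0,0,0,255])

```text
clock: 2.8
eef_pos: [0.4174, 0.1089, 0.0463]
orientation: [[-0.406, 0.914, -0.001], [0.914, 0.406, -0.0], [-0.0, -0.001, -1.0]]
force: [0.6, 0.8, 0.2]
opening: 0.0005
grip_force: 0.0
```

```bash
python3 - <<'E'
from h import *
s=robot.read_state();p=s["eef_pos"];print(p)
ims=[]
for n in("top","side"):
    im=robot.read_camera(n)[...,::-1].copy();cv2.imwrite(f"pics/{n}1.png",im)
    u,v=proj(n,p-[0,0,.019]).astype(int);print(n,u,v)
    ims.append(cv2.resize(im[v-60:v+40,u-40:u+93],(532,400),interpolation=cv2.INTER_CUBIC)[:,:399])
cv2.imwrite("pics/c1.png",np.hstack(ims))
E
```

```text
[0.41742207 0.10886049 0.04625964]
top 367 248
side 288 250
```

View pics/c1.png

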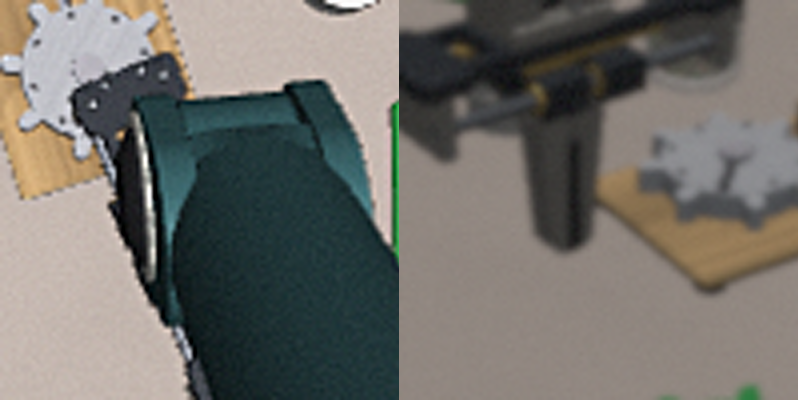

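Emit:
play_rows(targets=[0,0.017,0,0,255,0,0.017,0,0,255,0,0.017,0,0,255,0,0,0,0,255,0,0,0,0,255])

```text
clock: 3.4
eef_pos: [0.4641, 0.1298, 0.0472]
orientation: [[-0.405, 0.914, 0.001], [0.914, 0.405, 0.001], [0.0, 0.002, -1.0]]
force: [-0.1, 0.4, 0.7]
opening: 0.0005
grip_force: 0.0
```

Emit:
play_rows(targets=[-0.00224,4e-05,0,-0.035,255,-0.00224,4e-05,0,-0.035,255,-0.00224,4e-05,0,-0.035,255,-0.00224,4e-05,0,-0.035,255,-0.00224,4e-05,0,-0.035,255,-0.00224,4e-05,0,-0.035,255,0,0,0,0,255])

```text
clock: 4.1
eef_pos: [0.4695, 0.1173, 0.0465]
orientation: [[-0.586, 0.81, -0.001], [0.81, 0.586, -0.0], [0.0, -0.001, -1.0]]
force: [-0.6, -1.0, 1.0]
opening: 0.0005
grip_force: 0.7
```

```bash
python3 - <<'E'
from h import *
s=robot.read_state();p=s["eef_pos"];print(p,s["force"])
print("radius, ang",np.hypot(*(p[:2]-[.522,.156])),np.degrees(np.arctan2(*(p[:2]-[.522,.156])[::-1])))
ims=[]
for n in("top","side"):
    im=robot.read_camera(n)[...,::-1].copy();cv2.imwrite(f"pics/{n}2.png",im)
    u,v=proj(n,[.522,.156,.04]).astype(int)
    ims.append(cv2.resize(im[v-40:v+40,u-40:u+40],(400,400),interpolation=cv2.INTER_CUBIC))
cv2.imwrite("pics/c2.png",np.hstack(ims))
E
```

```text
[0.46950129 0.11730519 0.04645339] [-0.62026536 -1.00021468  1.04419603]
radius, ang 0.06521811628134663 -143.60747996646313
```

View pics/c2.png

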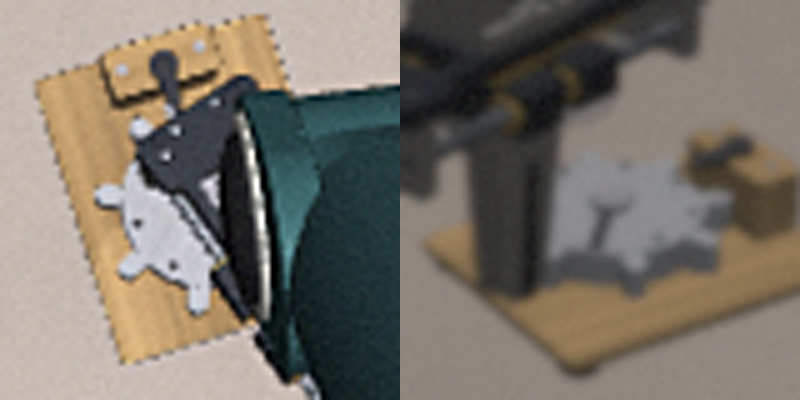

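Emit:
play_rows(targets=[-0.00224,4e-05,0,-0.035,255,-0.00224,4e-05,0,-0.035,255,-0.00224,4e-05,0,-0.035,255,-0.00224,4e-05,0,-0.035,255,-0.00224,4e-05,0,-0.035,255,-0.00224,4e-05,0,-0.035,255,-0.00224,4e-05,0,-0.035,255,-0.00224,4e-05,0,-0.035,255,-0.00224,4e-05,0,-0.035,255,-0.00224,4e-05,0,-0.035,255,-0.00224,4e-05,0,-0.035,255,0,0,0,0,255])

```text
clock: 5.4
eef_pos: [0.4879, 0.1003, 0.0462]
orientation: [[-0.847, 0.531, -0.001], [0.531, 0.847, -0.001], [0.0, -0.001, -1.0]]
force: [-1.5, -2.9, 2.6]
opening: 0.0003
grip_force: 2.0
```

Emit:
play_rows(targets=[-0.00224,4e-05,0,-0.035,255,-0.00224,4e-05,0,-0.035,255,-0.00224,4e-05,0,-0.035,255,-0.00224,4e-05,0,-0.035,255,-0.00224,4e-05,0,-0.035,255,0,0,0,0,255,0,0,0,0,255])

```text
clock: 6.1
eef_pos: [0.4982, 0.0951, 0.0461]
orientation: [[-0.926, 0.377, -0.001], [0.377, 0.926, -0.001], [0.0, -0.001, -1.0]]
force: [-1.9, -4.9, 3.0]
opening: 0.0003
grip_force: 2.9
```

```bash
cat > look.py <<'E'
from h import *
import sys
k=sys.argv[1];s=robot.read_state();p=s["eef_pos"];print(s["clock"],p,s["force"])
print("radius, ang",np.hypot(*(p[:2]-[.522,.156])),np.degrees(np.arctan2(*(p[:2]-[.522,.156])[::-1]))%360,"y-axis",np.degrees(np.arctan2(s["orientation"][1][1],s["orientation"][0][1])))
ims=[]
for n in("top","side"):
    im=robot.read_camera(n)[...,::-1].copy();cv2.imwrite(f"pics/{n}{k}.png",im)
    u,v=proj(n,[.522,.156,.04]).astype(int)
    ims.append(cv2.resize(im[v-40:v+40,u-40:u+40],(400,400),interpolation=cv2.INTER_CUBIC))
cv2.imwrite(f"pics/c{k}.png",np.hstack(ims))
E
python3 look.py 3
```

```text
6.1 [0.49819537 0.09511736 0.04612636] [-1.94390984 -4.87707568  2.97698395]
radius, ang 0.06537090929678768 248.64489536760567 y-axis 67.85332442030956
```

View pics/c3.png

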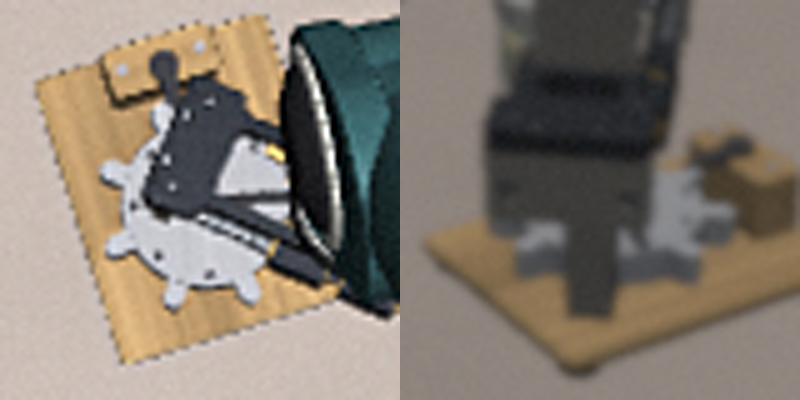

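Emit:
play_rows(targets=[0,-0.015,0,0,255,0,-0.015,0,0,255,0,-0.015,0,0,255,0.01535,0.00108,0,0.14,255,0.01535,0.00108,0,0.14,255,0.01535,0.00108,0,0.14,255,0.01535,0.00108,0,0.14,255,0.01535,0.00108,0,0.14,255,0.0077,0.0003,0,0.07,255,0,0,0,0,255,0,0,0,0,255])

```text
clock: 7.3
eef_pos: [0.4224, 0.1114, 0.0462]
orientation: [[-0.406, 0.914, 0.0], [0.914, 0.406, -0.0], [-0.0, 0.0, -1.0]]
force: [0.2, -0.1, -0.0]
opening: 0.0008
grip_force: 0.0
```

```bash
python3 look.py 4; python3 - <<'E'
from h import *
t=cv2.imread("pics/top4.png");g=cv2.imread("pics/top0.png")
r=slice(160,240),slice(310,385)
print("mean diff",np.abs(t[r].astype(int)-g[r]).mean())
hs=cv2.cvtColor(t,cv2.COLOR_BGR2HSV);hs0=cv2.cvtColor(g,cv2.COLOR_BGR2HSV)
# silver mask left part : angular profile of nub ring r=50mm at z .039
for nm,h in(("now",hs),("start",hs0)):
    A=np.arange(0,200,1.);S=[]
    for a in A:
        u=proj("top",[.5218+.050*np.cos(np.radians(a)),.1561+.050*np.sin(np.radians(a)),.039])
        S.append(cv2.getRectSubPix(h[...,1],(1,1),(float(u[0]),float(u[1])))[0,0])
    S=255.-np.array(S);z=(np.clip(S-S.mean(),0,None)*np.exp(1j*np.radians(A*8)))[20:200].sum()
    print(nm,"nub phase mod45",np.degrees(np.angle(z))/8%45)
E
```

```text
7.3 [0.42243554 0.1114373  0.04619069] [ 0.22913276 -0.05303862 -0.03312803]
radius, ang 0.10908215371697998 204.1121598493997 y-axis 23.96267849802868
mean diff 32.75577777777778
now nub phase mod45 42.179261601936034
start nub phase mod45 2.607988325803065
```

View pics/c4.png

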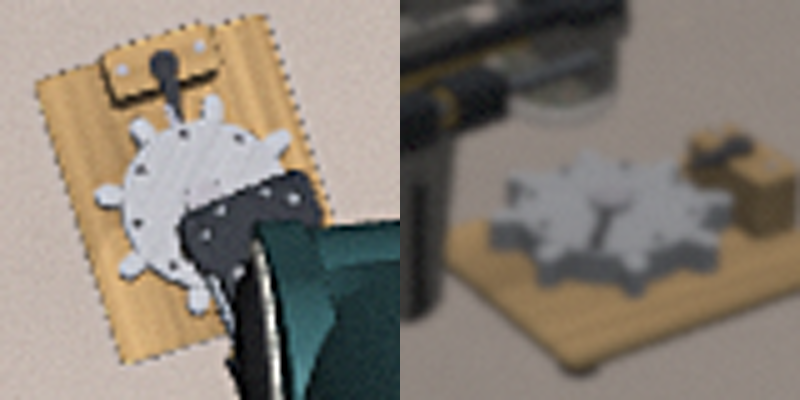

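Emit:
play_rows(targets=[0.0095,0.0004,0,0.087,255,0,0.018,0,0,255,0,0.018,0,0,255,0,0.017,0,0,255,0,0,0,0,255,0,0,0,0,255])

```text
clock: 8.0
eef_pos: [0.4686, 0.1372, 0.0458]
orientation: [[-0.323, 0.946, -0.001], [0.946, 0.323, -0.0], [-0.0, -0.001, -1.0]]
force: [-0.1, 0.1, 0.3]
opening: 0.0007
grip_force: 0.0
```

Emit:
play_rows(targets=[-0.00196,3e-05,0,-0.035,255,-0.00196,3e-05,0,-0.035,255,-0.00196,3e-05,0,-0.035,255,-0.00196,3e-05,0,-0.035,255,-0.00196,3e-05,0,-0.035,255,-0.00196,3e-05,0,-0.035,255,-0.00196,3e-05,0,-0.035,255,-0.00196,3e-05,0,-0.035,255,0,0,0,0,255])

```text
clock: 8.9
eef_pos: [0.4751, 0.1235, 0.0461]
orientation: [[-0.572, 0.82, -0.001], [0.82, 0.572, 0.0], [0.001, -0.001, -1.0]]
force: [-1.2, -0.4, -0.9]
opening: 0.0006
grip_force: 0.2
```

```bash
cat > ph.py <<'E'
from h import *
import sys
s=robot.read_state();p=s["eef_pos"];d=p[:2]-[.522,.156];R=s["orientation"]
print(s["clock"],"r,ang",np.hypot(*d).round(4),np.degrees(np.arctan2(*d[::-1]))%360,"F tool",(R.T@s["force"]).round(2))
t=robot.read_camera("top")[...,::-1].copy();cv2.imwrite("pics/last.png",t)
h=cv2.cvtColor(t,cv2.COLOR_BGR2HSV)[...,1]
A=np.arange(0,200,1.);S=[]
for a in A:
    u=proj("top",[.5218+.050*np.cos(np.radians(a)),.1561+.050*np.sin(np.radians(a)),.039])
    S.append(cv2.getRectSubPix(h,(1,1),(float(u[0]),float(u[1])))[0,0])
S=255.-np.array(S)
for lo,hi in((20,200),(65,155),(110,200)):
    z=(np.clip(S-S.mean(),0,None)*np.exp(1j*np.radians(A*8)))[lo:hi].sum();print(lo,"turn mod45 rel. click",(np.degrees(np.angle(z))/8-42.2)%45)
E
python3 ph.py
```

```text
8.9 r,ang 0.0571 214.75906447187128 F tool [ 0.3  -1.2   0.91]
20 turn mod45 rel. click 10.116512352122086
65 turn mod45 rel. click 9.220399086580855
110 turn mod45 rel. click 10.057475444128087
```

Emit:
play_rows(targets=[-0.00196,3e-05,0,-0.035,255,-0.00196,3e-05,0,-0.035,255,-0.00196,3e-05,0,-0.035,255,-0.00196,3e-05,0,-0.035,255,-0.00196,3e-05,0,-0.035,255,-0.00196,3e-05,0,-0.035,255,-0.00196,3e-05,0,-0.035,255,-0.00196,3e-05,0,-0.035,255,-0.00196,3e-05,0,-0.035,255,-0.00196,3e-05,0,-0.035,255,0,0,0,0,255])

```text
clock: 10.05
eef_pos: [0.4893, 0.1098, 0.046]
orientation: [[-0.819, 0.574, -0.001], [0.574, 0.819, -0.0], [0.0, -0.001, -1.0]]
force: [-0.0, 0.6, -0.2]
opening: 0.0006
grip_force: 0.2
```

```bash
python3 ph.py
```

```text
10.05 r,ang 0.0566 234.7002086213879 F tool [0.35 0.49 0.2 ]
20 turn mod45 rel. click 27.80501495926643
65 turn mod45 rel. click 28.244232673642863
110 turn mod45 rel. click 27.70747015085955
```

Emit:
play_rows(targets=[-0.00196,3e-05,0,-0.035,255,-0.00196,3e-05,0,-0.035,255,-0.00196,3e-05,0,-0.035,255,-0.00196,3e-05,0,-0.035,255,-0.00196,3e-05,0,-0.035,255,-0.00196,3e-05,0,-0.035,255,-0.00196,3e-05,0,-0.035,255,0,0,0,0,255,0,0,0,0,255])

```text
clock: 11.0
eef_pos: [0.5019, 0.1038, 0.0461]
orientation: [[-0.934, 0.358, 0.0], [0.358, 0.934, 0.0], [-0.0, 0.0, -1.0]]
force: [0.4, -0.4, 0.8]
opening: 0.0002
grip_force: 0.0
```

```bash
python3 ph.py
```

```text
11.0 r,ang 0.056 248.99920802671605 F tool [-0.5  -0.25 -0.77]
20 turn mod45 rel. click 42.39810725570197
65 turn mod45 rel. click 43.42567518778683
110 turn mod45 rel. click 42.901083283640006
```

Emit:
play_rows(targets=[0,-0.018,0,0,255,0,-0.018,0,0,255,0,-0.017,0,0,255,0.0152,0.00107,0,0.14,255,0.0152,0.00107,0,0.14,255,0.0152,0.00107,0,0.14,255,0.0152,0.00107,0,0.14,255,0.0152,0.00107,0,0.14,255,0.0152,0.00107,0,0.14,255,0.0036,0.0001,0,0.033,255,0,0,0,0,255,0,0,0,0,255])

```text
clock: 12.25
eef_pos: [0.4189, 0.1198, 0.0462]
orientation: [[-0.326, 0.945, 0.0], [0.945, 0.326, -0.0], [-0.0, 0.0, -1.0]]
force: [0.9, -0.2, -0.0]
opening: 0.0003
grip_force: 0.0
```

```bash
python3 ph.py; cat > bar.py <<'E'
from h import *
im=robot.read_camera("side");g=cv2.cvtColor(im,cv2.COLOR_RGB2GRAY)
# mean darkness along each 45-degree station, radius 12..38 mm at z .043, grid 19 deg
for k in range(8):
    a=np.radians(19-45*k);v=[]
    for r in np.arange(.014,.038,.002):
        u=proj("side",[.522+r*np.cos(a),.156+r*np.sin(a),.043]);v.append(cv2.getRectSubPix(g,(1,1),(float(u[0]),float(u[1])))[0,0])
    print(-k,np.mean(v).round(1),end="; ")
E
python3 bar.py
```

```text
12.25 r,ang 0.1093 199.35125841677075 F tool [-0.5   0.73  0.04]
20 turn mod45 rel. click 44.20369956782325
65 turn mod45 rel. click 43.37328475211907
110 turn mod45 rel. click 0.4790427410986169
0 139.8; -1 137.8; -2 86.2; -3 137.8; -4 139.0; -5 135.2; -6 135.4; -7 137.4;
```

Emit:
play_rows(targets=[0,0.018,0,0,255,0,0.018,0,0,255,0,0.017,0,0,255,0,0,0,0,255,-0.00196,3e-05,0,-0.035,255,-0.00196,3e-05,0,-0.035,255,-0.00196,3e-05,0,-0.035,255,-0.00196,3e-05,0,-0.035,255,-0.00196,3e-05,0,-0.035,255,-0.00196,3e-05,0,-0.035,255,-0.00196,3e-05,0,-0.035,255,-0.00196,3e-05,0,-0.035,255])

```text
clock: 13.55
eef_pos: [0.4748, 0.1234, 0.0459]
orientation: [[-0.576, 0.818, -0.002], [0.818, 0.576, 0.0], [0.001, -0.001, -1.0]]
force: [0.3, 1.1, -0.5]
opening: 0.0001
grip_force: 0.6
```

Emit:
play_rows(targets=[-0.00196,3e-05,0,-0.035,255,-0.00196,3e-05,0,-0.035,255,-0.00196,3e-05,0,-0.035,255,-0.00196,3e-05,0,-0.035,255,-0.00196,3e-05,0,-0.035,255,-0.00196,3e-05,0,-0.035,255,-0.00196,3e-05,0,-0.035,255,-0.00196,3e-05,0,-0.035,255,-0.00196,3e-05,0,-0.035,255,-0.00196,3e-05,0,-0.035,255,0,0,0,0,255])

```text
clock: 14.65
eef_pos: [0.4889, 0.1092, 0.0459]
orientation: [[-0.82, 0.572, -0.001], [0.572, 0.82, -0.0], [0.001, -0.001, -1.0]]
force: [-0.4, -0.8, 0.3]
opening: 0.0005
grip_force: 0.2
```

Emit:
play_rows(targets=[-0.00196,3e-05,0,-0.035,255,-0.00196,3e-05,0,-0.035,255,-0.00196,3e-05,0,-0.035,255,-0.00196,3e-05,0,-0.035,255,-0.00196,3e-05,0,-0.035,255,-0.00196,3e-05,0,-0.035,255,-0.00196,3e-05,0,-0.035,255,0,0,0,0,255,0,0,0,0,255])

```text
clock: 15.55
eef_pos: [0.502, 0.1037, 0.0461]
orientation: [[-0.934, 0.356, 0.0], [0.356, 0.934, 0.0], [0.0, 0.0, -1.0]]
force: [-0.2, -0.8, -1.2]
opening: 0.0005
grip_force: 0.0
```

```bash
python3 ph.py
```

```text
15.55 r,ang 0.056 249.12607702465294 F tool [-0.12 -0.86  1.2 ]
20 turn mod45 rel. click 42.322451865408866
65 turn mod45 rel. click 43.43218643891781
110 turn mod45 rel. click 42.983762903746836
```

Same reading as after the first click; retract, go back and check.

Emit:
play_rows(targets=[0,-0.018,0,0,255,0,-0.018,0,0,255,0,-0.017,0,0,255,0.0152,0.00107,0,0.14,255,0.0152,0.00107,0,0.14,255,0.0152,0.00107,0,0.14,255,0.0152,0.00107,0,0.14,255,0.0152,0.00107,0,0.14,255,0.0152,0.00107,0,0.14,255,0.0036,0.0001,0,0.033,255,0,0,0,0,255,0,0,0,0,255])

```text
clock: 16.8
eef_pos: [0.419, 0.1195, 0.0462]
orientation: [[-0.328, 0.945, 0.0], [0.945, 0.328, -0.0], [-0.0, 0.0, -1.0]]
force: [-0.5, 0.3, 0.3]
opening: 0.0006
grip_force: 0.0
```

```bash
python3 ph.py; python3 bar.py
```

```text
16.8 r,ang 0.1093 199.49176558280107 F tool [ 0.4  -0.39 -0.28]
20 turn mod45 rel. click 43.802050327794994
65 turn mod45 rel. click 43.35903444033467
110 turn mod45 rel. click 44.495788387917614
0 137.8; -1 90.2; -2 136.7; -3 138.9; -4 136.9; -5 134.8; -6 134.5; -7 138.3;
```

Emit:
play_rows(targets=[0,0.018,0,0,255,0,0.018,0,0,255,0,0.017,0,0,255,0,0,0,0,255,-0.00196,3e-05,0,-0.035,255,-0.00196,3e-05,0,-0.035,255,-0.00196,3e-05,0,-0.035,255,-0.00196,3e-05,0,-0.035,255,-0.00196,3e-05,0,-0.035,255,-0.00196,3e-05,0,-0.035,255,-0.00196,3e-05,0,-0.035,255,-0.00196,3e-05,0,-0.035,255])

```text
clock: 18.1
eef_pos: [0.475, 0.1232, 0.0459]
orientation: [[-0.577, 0.817, -0.001], [0.817, 0.577, 0.0], [0.001, -0.001, -1.0]]
force: [-0.3, 1.1, 0.1]
opening: 0.0004
grip_force: 0.6
```

Emit:
play_rows(targets=[-0.00196,3e-05,0,-0.035,255,-0.00196,3e-05,0,-0.035,255,-0.00196,3e-05,0,-0.035,255,-0.00196,3e-05,0,-0.035,255,-0.00196,3e-05,0,-0.035,255,-0.00196,3e-05,0,-0.035,255,-0.00196,3e-05,0,-0.035,255,-0.00196,3e-05,0,-0.035,255,-0.00196,3e-05,0,-0.035,255,-0.00196,3e-05,0,-0.035,255,0,0,0,0,255])

```text
clock: 19.2
eef_pos: [0.489, 0.1091, 0.0459]
orientation: [[-0.821, 0.571, -0.001], [0.571, 0.821, -0.0], [0.001, -0.001, -1.0]]
force: [-1.4, 0.4, 0.0]
opening: 0.0004
grip_force: 0.2
```

Emit:
play_rows(targets=[-0.00196,3e-05,0,-0.035,255,-0.00196,3e-05,0,-0.035,255,-0.00196,3e-05,0,-0.035,255,-0.00196,3e-05,0,-0.035,255,-0.00196,3e-05,0,-0.035,255,-0.00196,3e-05,0,-0.035,255,-0.00196,3e-05,0,-0.035,255,0,0,0,0,255,0,0,0,0,255])

```text
clock: 20.1
eef_pos: [0.5022, 0.1036, 0.0461]
orientation: [[-0.935, 0.354, 0.0], [0.354, 0.935, 0.0], [0.0, 0.0, -1.0]]
force: [-0.2, 0.2, -0.1]
opening: 0.0005
grip_force: 0.0
```

```bash
python3 ph.py
```

```text
20.1 r,ang 0.0561 249.29959324382952 F tool [0.27 0.1  0.08]
20 turn mod45 rel. click 42.369352310320465
65 turn mod45 rel. click 43.272225986891655
110 turn mod45 rel. click 42.95047053893288
```

Emit:
play_rows(targets=[0,-0.018,0,0,255,0,-0.018,0,0,255,0,-0.017,0,0,255,0,0,-0.04,0,255,0,0,-0.04,0,255,0,0,-0.04,0,255,0,0,-0.04,0,255,0.04,0,0,0.1,255,0.04,0,0,0.1,255,0.04,0,0,0.1,255,0,0,0,0,255,0,0,0,0,255])

```text
clock: 21.35
eef_pos: [0.3762, 0.1067, 0.2064]
orientation: [[-0.79, 0.613, 0.001], [0.613, 0.79, 0.0], [-0.001, 0.001, -1.0]]
force: [1.0, 0.5, -0.5]
opening: 0.0003
grip_force: 0.0
```

```bash
python3 ph.py; python3 bar.py; python3 look.py 9; python3 - <<'E'
from h import *
a=cv2.imread("pics/side0.png").astype(int);b=cv2.imread("pics/side9.png").astype(int)
for n,p in(("jar",(.539,.331,.03)),("cutter",(.422,.306,.012)),("ram",(.598,-.002,.02))):
    u,v=proj("side",p).astype(int);print(n,np.abs(a-b)[v-20:v+20,u-20:u+20].mean())
E
```

```text
21.35 r,ang 0.1539 198.661954353437 F tool [-0.48  1.02  0.46]
20 turn mod45 rel. click 0.17460784589539458
65 turn mod45 rel. click 43.339927228710096
110 turn mod45 rel. click 2.780306191411789
0 94.6; -1 133.3; -2 135.6; -3 132.8; -4 133.5; -5 131.5; -6 133.0; -7 133.2; 21.45 [0.37724799 0.10640124 0.20626297] [ 0.43816127  0.16383963 -0.25704255]
radius, ang 0.15301366072630962 198.91384076480296 y-axis 52.02310709036043
jar 3.633125
cutter 3.5977083333333333
ram 3.62625
```

View pics/c9.png

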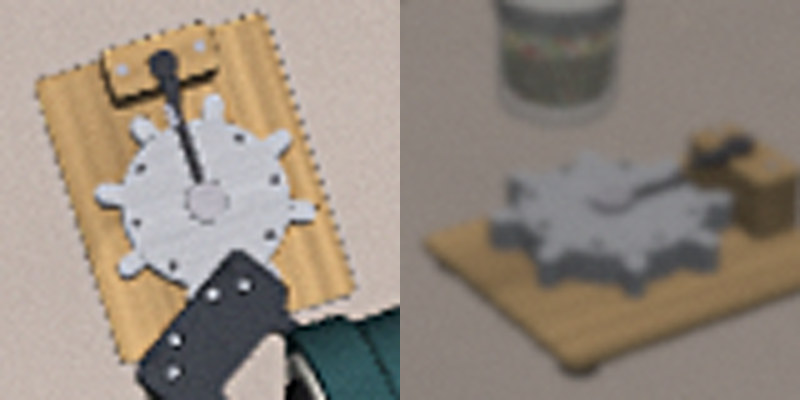

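The bar runs from the hub (205,200) straight to the pointer tip (about 180,115). The counter and bystanders have not moved, and the arm is clear.

```bash
python3 -c "
from rig import robot
print(robot.hand_in())"
```

```text
the job is handed in; nothing more can be done
None
```

I handed the job in with the wheel three clicks on and its bar in line with the pointer; in the images the counter, ramekin, jar and cutter had not moved (hand-in returned no verdict).

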